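# Prove that the tube block is clipped fast in its sloping stand

## Robot

A 6-joint arm with a two-finger parallel gripper is mounted at the origin on the work surface. World frame = base frame: x ahead of the robot, y to its left, z up, the work surface at z = 0. Lengths are in mm, angles in degrees, forces in N, time in s.
With the tool pointing down it reaches from about 350 to 850 mm from the base axis. Payload 8.1 kg.
Tool frame: the origin (TCP) lies midway between the tips of the shut fingers; the grasp point (between the pads) lies 19 mm behind it (hold_point_z is the distance from the TCP to the grasp point, in mm); z points along the fingers, y is the direction in which the jaws open and shut (so a half turn about z gives the same grasp; the last joint's range is limited). The gripper opens to 85 mm and grips with 20 to 120 N. Pads are 22 mm wide; open, the fingers measure 114 mm over their backs; the gripper's body (76 mm by 85 mm) begins 54 mm behind the grasp point. The pads swing forward as they close: fully open they stand 13 mm farther back than shut.
Start: joints at [-80.695, 7.471, 85.268, -0, 87.261, -4.893], TCP at [147.183, -581.672, 203.492] pointing down, gripper open.
Joint ranges: [-169.43, 169.43], [-51.17, 129.36], [1.28, 143.12], [-76.62, 256.62], [0, 156.53], [-152.29, 152.29]. Speed limits (degrees/s): [136.94, 136.94, 159.86, 180, 180, 180].

## Interface

Orientations are given as [roll, pitch, yaw] about the fixed x, y, z axes, in that order (R = Rz(yaw) Ry(pitch) Rx(roll)).
In Python, from bench import sense, snapshot, camera_params, hand_in, hold_point_z gives the robot as it stands.
- The arm moves only by the tool servo_tool, never from a script. Its argument "motion" is a list of rows, each a list of 7 numbers: the finger opening in mm, from 0 to 85.4, then the shift along the tool's x, y, z in mm, then the turn, a rotation vector about the tool's x, y, z in rad. A call has 1 to 10 rows; each row shifts and turns the pose as measured when the row begins, along the tool's axes as they then stand; what a row does not reach is not made up. A row lasts 1/10 s, in which the tool goes at most 50 mm and 8.59 degrees, less where a joint would pass 70% of its speed; a pose out of reach is approached as far as the arm can. A call with a gripper value outside its range is refused whole. The fingers move at their own pace and stop on an object; "force" is the grip in N (left out, the last holds). Time passes only in rows, so rows that do not move let the fingers close. It gives the time, the measured TCP pose, the force and the opening at its end, in the units of the state.
- sense(): the state, without advancing time (a new reading comes with each control period).
- snapshot(name): name is "scene" or "side" or "wrist"; returns the picture (384x512x3 uint8, blue, green, red); there is no depth.
- camera_params(name): a dict with "fx", "fy", "cx", "cy" (pixels), "R" (3x3) and "t" (3): a world point X has camera coordinates R X + t; the wrist camera has in their place "tool_from_camera" (4x4, takes a point from camera to tool coordinates, whose origin is the TCP and whose axes are the flange's). Camera axes: x right, y down, z forward; pixel columns grow to the right and rows downward; lengths in mm; the calibration is good to about 2 mm. A picture is of the moment at which its call begins: read the wrist's pose just before it. camera_params takes no time and is no camera call.
- hand_in(): hands the job in, once; it reports no verdict.
The state is a dict: "time": time; "joint_pos": joint angles; "qd": joint speeds; "joint_efforts": joint torques, N m; "tool_pos": TCP position; "tcp_rot": TCP orientation; "ft_force": force on the tool from outside, world axes, zero at the start; "wrist_torque": the same for the moment, N m; "finger_gap": finger opening in mm.
Only numpy, scipy, OpenCV 4.12 (cv2) and the standard library are available. Lean on these libraries where they do the work, as an engineer would, in place of code of your own. Each camera call takes 0.05 s, during which the arm holds its last target. There are 200 camera calls.

## Task

Get the sloping tube stand ready for loading: swing its orange-framed clear shield up and back past its top point, until it stays open by itself. Then pull the blue handle of the white tube block straight out, square to the slope, until green shows on its stem, keep it in the green for a good second without ever letting red show, and then let it go home and leave it. The block must stay clipped in and the shield open; leave the things standing around alone.

Things in the scene. Friction and masses are not known exactly. Their poses are not given: they have to be found in the camera images.
- stand: Fixed sloping stand, 210 mm wide. Origin: centre of its underside; z up, x from its low front edge (robot side) to its high rear edge, y along its width. Its deck slopes 32 degrees: up-slope u = (cos32, 0, sin32), outward normal n = (-sin32, 0, cos32) in the stand's axes; the deck plane passes 70 mm above the origin, where the handle's axis stands square on it.
- shield (a joint): Angle (rad) of the shield: clear panel 62 x 150 mm in an orange frame, 0.1 to 0.23 kg, turning on the cross-rod. 0 (start): shut, on its stop, parallel to the deck above the handle, pointing down-slope. It grows as the free edge swings up and over to the rear. 2.13: straight up, over-centre; below that it falls shut, beyond it falls back on its stop at 2.53 and stays.
- shield_hinge (a point): Middle of the dark cross-rod (16 mm thick, along y), the shield's hinge axis, 139 mm over the deck and 64 mm up-slope of the handle's axis, on two 16 mm posts square to the deck, 92 mm either side. It overhangs the handle and is in the way of a gripper held vertically there; along n the handle is free once the shield is open.
- shield_bar (a point): Middle of the orange grip bar on the shield's free edge: round, 12 mm thick, along the stand's y, 122 mm clear between the frame arms, 115 mm from the hinge axis, 37 mm free gap between it and the clear panel. At joint angle a it is at hinge + 115 mm x (-cos a u + sin a n).
- puller (a joint): How far the handle is pulled out of its collar, m, along the deck's normal n. 0 at rest, stop at 0.022. A spring of 800 N/m (8 N at 10 mm) pulls it back. Green begins to show on the stem at 0.010, red at 0.017.
- puller_grip (a point): Centre of the blue handle's grip: block along n, 36 mm wide along the stand's y (flat sides, the way to grip it), 22 mm along the slope, 46 mm tall, under a cap 46 mm wide and 6 mm thick, its top 27 mm over this point. At rest a grey collar (44 mm along y, 28 mm along the slope, 18 mm tall) on the white block ends 25 mm under this point.
- block (a joint): How far the white tube block (130 x 160 x 22 mm, lying on the deck) has come off the deck along n, m. 0: clipped in. Its clips give way above about 21 N.
- tube_rack: Bystander: loose white rack 110 x 150 x 35 mm with tubes with orange caps, 139 mm tall. Origin: centre of the underside.
- jar: Bystander: loose clear jar with white lid, 90 mm across, 130 mm tall. Origin: centre of the underside.
- tip_box: Bystander: loose blue box with a clear lid, 85 x 120 x 67 mm. Origin: centre of the underside.

How it is judged:
By the outcome, as a careful person would: the job done as asked, in the order asked, and still so for the second after the job is handed in, with the robot touching nothing.
It also fails if it takes over 62 s, if anything falls off the work surface, if the arm or the gripper's body presses on something with over 40 N, if the wrist force passes 120 N, or if a joint passes its speed limit or range.

## Working session

There is one attempt and no reset: what is moved stays moved. The work goes in short steps, Python scripts to look and compute and a tool call to move; the robot and the scene stay as the last step left them, time stands still between calls to the robot, and variables do not carry over. Pictures are saved under pics/ and viewed, about 8 in all and at most 12, crops included, and the job is handed in when it is done.

Besides the shell and the picture viewer there is one more tool, called after "Call:" as a command line: name --pt "numbers of a row" for each row, then --argument value for the rest. servo_tool: Moves the arm, as the interface text tells. Its arguments: {"type":"object","properties":{"motion":{"type":"array"},"force":{"type":"number"}},"required":["motion"]}

```bash
mkdir -p pics; ls
python3 - <<'E'
from bench import *
import cv2,numpy as np
print(sense()); print(hold_point_z)
for n in("scene","side"):
    cv2.imwrite(f"pics/{n}1.png",cv2.resize(snapshot(n),(800,600),interpolation=cv2.INTER_CUBIC))
    print(n,camera_params(n))
print(camera_params("wrist"))
E
```

```text
pics
{'time': 0.0, 'joint_pos': array([-8.06954864e+01,  7.51448731e+00,  8.53318567e+01, -2.34554675e-03,
        8.72607917e+01, -4.89313959e+00]), 'qd': array([ 0.05071035,  0.01471197,  0.005194  , -0.08207433, -0.03539631,
       -0.01314773]), 'joint_efforts': array([-4.37264898e-03, -5.69396996e+01, -5.00562394e+01, -5.22130304e-04,
        1.48047408e-02,  4.47304990e-05]), 'tool_pos': array([ 147.06577562, -581.06120117,  202.42624797]), 'tcp_rot': array([-1.79893055e+02, -6.80429547e-03,  1.41977611e+01]), 'ft_force': array([-0.02923327,  0.13189105, -0.02468003]), 'wrist_torque': array([-0.06167776,  0.03310497,  0.02199567]), 'finger_gap': 85.41430822938635}
18.700000000000003
scene {'fx': 374.3345593298078, 'fy': 374.3345593298078, 'cx': 248.3816190173193, 'cy': 190.89604479260345, 'R': array([[ 0.01280029,  0.99974788,  0.01844821],
       [ 0.5538365 ,  0.00827251, -0.83258435],
       [-0.83252705,  0.02087461, -0.55359097]]), 't': array([   7.70807032, -191.0724354 , 1620.84005813])}
side {'fx': 352.3701562384577, 'fy': 352.3701562384577, 'cx': 252.71871128475857, 'cy': 192.21830370343622, 'R': array([[ 0.96926176, -0.24602781,  0.00139863],
       [-0.13305664, -0.52896043, -0.83815082],
       [ 0.20694823,  0.81220144, -0.54543675]]), 't': array([-520.82211314,  185.79643072,  923.33546872])}
{'fx': 301.4992397710783, 'fy': 301.4992397710783, 'cx': 257.5126345825418, 'cy': 193.43460192256, 'tool_from_camera': array([[-1.19398335e-04, -9.49838422e-01, -3.12741038e-01,
         8.10805966e+01],
       [ 9.99999977e-01, -5.70315315e-05, -2.08567424e-04,
         7.19368604e-01],
       [ 1.80269252e-04, -3.12741056e-01,  9.49838407e-01,
        -1.70428629e+02],
       [ 0.00000000e+00,  0.00000000e+00,  0.00000000e+00,
         1.00000000e+00]])}
```

View pics/scene1.png

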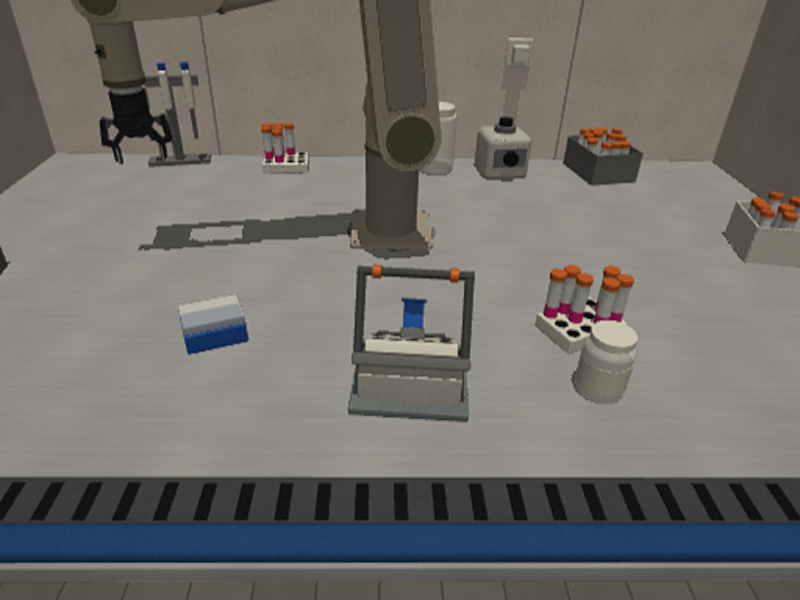

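View pics/side1.png

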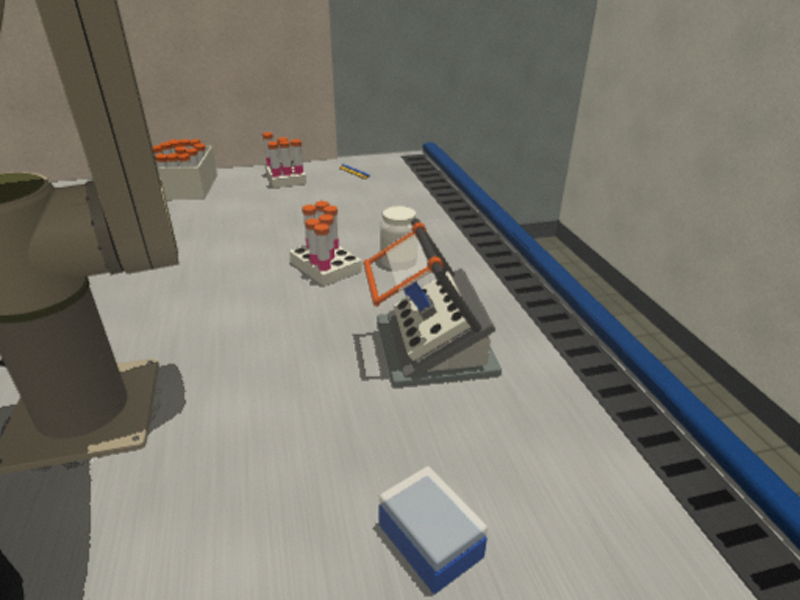

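```bash
cat > h.py <<'E'
from bench import *
import numpy as np, cv2
from scipy.spatial.transform import Rotation as Rn
from scipy.optimize import least_squares
c,s=np.cos(np.radians(32)),np.sin(np.radians(32))
u=np.array([c,0,s]);n=np.array([-s,0,c]);D=np.array([0,0,70.])
hinge=D+139*n+64*u; grip=D+65*n
Y=lambda y:np.array([0,y,0.])
def bar(a): return hinge+115*(-np.cos(a)*u+np.sin(a)*n)
def proj(P,nm):
    k=camera_params(nm);q=k['R']@P+k['t'];return np.array([k['fx']*q[0]/q[2]+k['cx'],k['fy']*q[1]/q[2]+k['cy']])
def W(p,x): return Rn.from_euler('z',x[2]).apply(p)+[x[0],x[1],0]
E
python3 - <<'E'
from h import *
obs=[("scene",hinge-Y(100),(360,268)),("scene",hinge+Y(100),(473,272)),("scene",hinge-Y(68),(377,271)),("scene",hinge+Y(68),(454,274)),
("scene",D+92*n+11*u-Y(23),(402,299)),("scene",D+92*n+11*u+Y(23),(426,299)),
("side",hinge-Y(68),(435,262)),("side",hinge+Y(68),(418,227)),("side",bar(0)-Y(68),(377,301)),("side",bar(0)+Y(68),(369,263))]
f=lambda x:np.concatenate([proj(W(p,x),nm)-np.array(q)/1.5625 for nm,p,q in obs])
r=least_squares(f,[550,0,0],loss='soft_l1',x_scale=[10,10,.05])
print(r.x,np.degrees(r.x[2]));print(f(r.x).reshape(-1,2).round(1))
np.save('pose.npy',r.x)
for nm,p in (("hinge",hinge),("bar",bar(0)),("grip",grip)):print(nm,W(p,r.x))
for a in(2.13,2.53):print(a,W(bar(a),r.x))
E
```

```text
[ 6.18618595e+02  2.65089572e+01 -7.23688018e-02] -4.146426913279537
[[-1.6  1.3]
 [ 1.   2.2]
 [-0.6 -0.1]
 [ 1.1  0.4]
 [-0.3 -0.2]
 [ 0.7  0.6]
 [ 0.1  1.6]
 [-0.2  1. ]
 [-0.4  0.4]
 [-2.2 -0.5]]
hinge [599.28563191  27.91050823 221.79351828]
bar [502.01537189  34.9621551  160.85280289]
grip [584.2640013   28.99950742 125.12312625]
2.13 [599.36572765  27.90470166 336.79349024]
2.53 [644.0252846   24.667089   327.68423416]
```

Call:
servo_tool --pt "30 0 0 -10 0 0 -0.14" --pt "30 0 0 -10 0 0 -0.14" --pt "30 0 0 -10 0 0 -0.14" --pt "30 0 0 -10 0 0 -0.14" --pt "30 0 0 -10 0 0 -0.14" --pt "30 0 0 -10 0 0 -0.14" --pt "30 0 0 -10 0 0 -0.14" --pt "30 0 0 -10 0 0 -0.14" --pt "30 0 0 -10 0 0 -0.13" --pt "30 0 0 0 0 0 0" --force 40

```text
time: 1.1
tool_pos: [146.6, -578.0, 288.5]
tcp_rot: [-179.8, -0.8, 88.7]
ft_force: [-0.7, -0.0, 0.0]
finger_gap: 30.0
```

Call:
servo_tool --pt "30 42 24 0 0 0 0.005" --pt "30 42 24 0 0 0 0.005" --pt "30 42 24 0 0 0 0.005" --pt "30 42 24 0 0 0 0.005" --pt "30 42 24 0 0 0 0.005" --pt "30 42 24 0 0 0 0.005" --pt "30 42 24 0 0 0 0.005" --pt "30 42 24 0 0 0 0.005" --pt "30 42 24 0 0 0 0.005" --pt "30 0 0 0 0 0 0.005"

```text
time: 2.1
tool_pos: [389.7, -199.1, 282.3]
tcp_rot: [-179.4, -1.6, 82.9]
ft_force: [-0.1, -1.0, -0.8]
finger_gap: 30.0
```

Call:
servo_tool --pt "30 35 12 0 0 0 -0.01" --pt "30 35 12 0 0 0 -0.01" --pt "30 35 12 0 0 0 -0.01" --pt "30 35 12 0 0 0 -0.01" --pt "30 35 12 0 0 0 -0.01" --pt "30 35 12 0 0 0 -0.01" --pt "30 35 10 0 0 0 0" --pt "30 0 0 0 0 0 0"

```text
time: 2.9
tool_pos: [497.9, 42.7, 280.4]
tcp_rot: [-178.9, -1.6, 84.5]
ft_force: [-0.7, 0.2, 0.2]
finger_gap: 29.9
```

```bash
cat >> h.py <<'E'
def wproj(P,S):
    k=camera_params("wrist");T=k['tool_from_camera']
    q=Rn.from_euler('xyz',S['tcp_rot'],degrees=True).inv().apply(P-S['tool_pos'])
    q=T[:3,:3].T@(q-T[:3,3]);return np.array([k['fx']*q[0]/q[2]+k['cx'],k['fy']*q[1]/q[2]+k['cy']])
E
python3 - <<'E'
from h import *
S=sense();im=snapshot("wrist");x=np.load('pose.npy');print(S['tool_pos'],S['tcp_rot'],S['joint_pos'])
im=cv2.resize(im,(800,600),interpolation=cv2.INTER_CUBIC)
for nm,p in (("bar-",bar(0)-Y(61)),("bar",bar(0)),("bar+",bar(0)+Y(61)),("h-",hinge-Y(68)),("h+",hinge+Y(68)),("grip",grip+27*n)):
    q=wproj(W(p,x),S)*1.5625;print(nm,q)
    cv2.circle(im,tuple(int(v) for v in q),3,(255,0,255),1)
cv2.imwrite("pics/w1.png",im)
E
```

```text
[497.89593254  42.73960192 280.42770146] [-178.93578412   -1.55271789   84.49404214] [-2.2476469  -8.44546179 93.16222817  1.62009521 96.25539156  3.40676365]
bar- [413.42249536 381.22402631]
bar [411.84972175 295.07232156]
bar+ [410.08474708 198.39243294]
h- [589.32745862 439.37157803]
h+ [615.25804731 188.43633314]
grip [514.05619738 288.04413344]
```

View pics/w1.png

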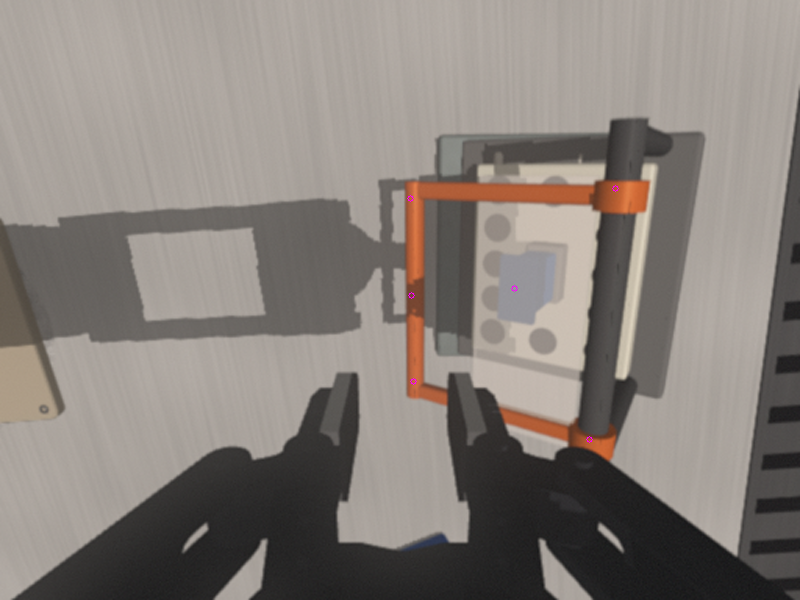

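Run:
```python
from h import *
S=sense();x0=np.load('pose.npy')
obs=[(bar(0)+Y(67),(413,190)),(bar(0)-Y(67),(415,391)),(hinge+Y(68),(621,195)),(hinge-Y(68),(594,438)),(D+92*n-11*u-Y(23),(499,318)),(D+92*n-11*u+Y(23),(502,252))]
f=lambda x:np.concatenate([wproj(W(p,x),S)-np.array(q)/1.5625 for p,q in obs])
r=least_squares(f,x0,loss='soft_l1',x_scale=[10,10,.05])
print(x0,r.x);print(f(r.x).reshape(-1,2).round(1))
x=r.x*.7+x0*.3;np.save('pose.npy',x)
for nm,p in (("hinge",hinge),("bar",bar(0)),("grip",grip)):print(nm,W(p,x))
for d in (0,.4,.8,1.2,1.6,2,2.13,2.53):print(d,W(bar(d),x).round())
R=Rn.from_euler('xyz',S['tcp_rot'],degrees=True)
print(np.degrees(x[2]),R.inv().apply(W(bar(0),x)+[0,0,-19]-S['tool_pos']))
```

```text
[ 6.18618595e+02  2.65089572e+01 -7.23688018e-02] [ 6.19846194e+02  2.37194017e+01 -7.36168441e-02]
[[ 0.1 -0.5]
 [ 0.8 -0.6]
 [-0.9 -3.1]
 [-0.9  1.8]
 [ 0.7  0.7]
 [ 0.4  1. ]]
hinge [600.14618266  25.97470866 221.79351828]
bar [502.88212028  33.11133101 160.85280289]
grip [585.12550916  27.07683078 125.12312625]
0 [503.  33. 161.]
0.4 [487.  34. 204.]
0.8 [489.  34. 249.]
1.2 [508.  33. 291.]
1.6 [542.  30. 321.]
2 [585.  27. 336.]
2.13 [600.  26. 337.]
2.53 [645.  23. 328.]
-4.196482201651825 [-10.89840372   8.92736955 137.99326242]
```

Call:
servo_tool --pt "30 -4 3 20 0 0 -0.02" --pt "30 -4 3 20 0 0 0" --pt "30 -4 3 20 0 0 0" --pt "30 0 0 20 0 0 0" --pt "30 0 0 10 0 0 0" --pt "30 0 0 0 0 0 0"

```text
time: 3.55
tool_pos: [501.9, 22.7, 184.6]
tcp_rot: [-178.8, -1.3, 84.6]
ft_force: [-0.7, -0.3, 0.5]
finger_gap: 30.1
```

Call:
servo_tool --pt "30 4 1 13 0 0 0" --pt "30 4 1 13 0 0 0" --pt "30 3 0 13 0 0 0" --pt "30 0 0 3 0 0 0" --pt "30 0 0 0 0 0 0"

```text
time: 4.05
tool_pos: [505.3, 34.6, 141.2]
tcp_rot: [-178.9, -1.3, 84.5]
ft_force: [-0.3, 0.2, 0.6]
finger_gap: 29.9
```

Run:
```python
from h import *
S=sense();print(S['tool_pos'],S['ft_force'])
a=snapshot("side")[120:245,180:360];b=snapshot("wrist")[:,130:460]
cv2.imwrite("pics/m1.png",np.hstack([cv2.resize(a,(400,278)),cv2.resize(b,(330*278//384,278))]))
```

```text
[505.28097292  34.63317357 141.2480573 ] [-0.31313154  0.2193213   0.5564222 ]
```

View pics/m1.png

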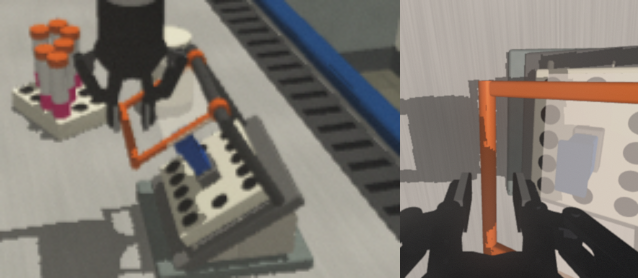

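The side view has the fingers straddling the orange bar. The wrist view agrees: bar at about (487,170), between the fingers at 460 and 518. Closing on it.

Call:
servo_tool --pt "8 0 0 0 0 0 0" --pt "8 0 0 0 0 0 0" --pt "8 0 0 0 0 0 0" --pt "8 0 0 0 0 0 0" --pt "8 0 0 0 0 0 0" --force 40

```text
time: 4.65
tool_pos: [507.0, 34.3, 144.1]
tcp_rot: [-179.2, -1.3, 84.5]
ft_force: [1.2, -0.1, 0.2]
finger_gap: 7.9
```

Run:
```python
from h import *
S=sense();print(S['tool_pos'],S['finger_gap'],S['ft_force'])
a=snapshot("side")[130:210,210:310];b=snapshot("wrist")[:,130:460]
cv2.imwrite("pics/m2.png",np.hstack([cv2.resize(a,(475,380),interpolation=cv2.INTER_CUBIC),cv2.resize(b,(324,380))]))
```

```text
[507.00211806  34.26907871 144.13315117] 7.896945779947248 [ 1.17958932 -0.11201214  0.19969467]
```

View pics/m2.png

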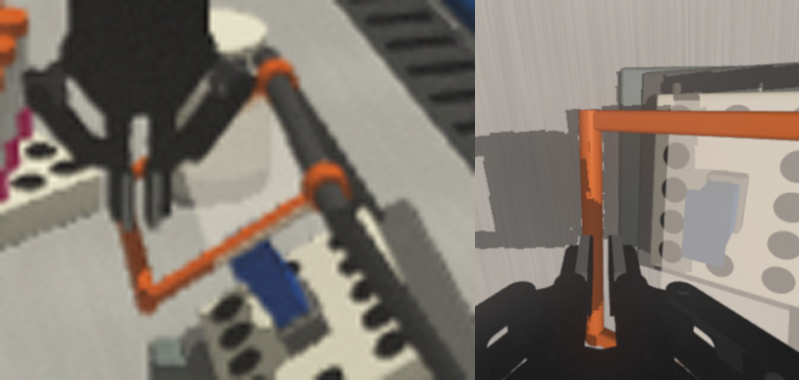

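Run:
```python
from h import *
S=sense();x=np.load('pose.npy')
R=Rn.from_euler('xyz',S['tcp_rot'],degrees=True)
sd=lambda P:((proj(P,"side")-[210,130])*4.75).round()
wr=lambda P:((wproj(P,S)-[130,0])*[324/330,380/384]+[475,0]).round()
for k in(0,10,19,30,40):
  for dx in (-11,0,11):
    P=S['tool_pos']+R.apply([dx,0,-k]);print(k,dx,sd(P),wr(P))
for y in(-67,-40,-20,0,20,40,67):print('bar',y,sd(W(bar(0)+Y(y),x)),wr(W(bar(0)+Y(y),x)))
print(S['joint_efforts'])
```

```text
0 -11 [141. 271.] [599. 243.]
0 0 [138. 260.] [599. 228.]
0 11 [136. 250.] [599. 211.]
10 -11 [141. 256.] [599. 251.]
10 0 [138. 246.] [599. 235.]
10 11 [136. 236.] [599. 218.]
19 -11 [141. 243.] [599. 259.]
19 0 [138. 233.] [599. 242.]
19 11 [136. 223.] [599. 224.]
30 -11 [141. 227.] [599. 270.]
30 0 [138. 217.] [598. 252.]
30 11 [136. 207.] [598. 233.]
40 -11 [141. 212.] [598. 281.]
40 0 [138. 202.] [598. 262.]
40 11 [136. 192.] [598. 242.]
bar -67 [148. 300.] [595. 337.]
bar -40 [141. 274.] [593. 301.]
bar -20 [136. 256.] [592. 272.]
bar 0 [131. 238.] [591. 242.]
bar 20 [127. 220.] [590. 209.]
bar 40 [122. 204.] [589. 174.]
bar 67 [116. 182.] [587. 122.]
[-3.77214936e-03 -4.50121629e+01 -4.87793612e+01  1.64762065e-01
  1.01906990e-01 -3.52359521e-04]
```

Call:
servo_tool --pt "30 0 0 -4 0 0 0" --pt "30 0 -2 0 0 0 0" --pt "30 0 -1 0 0 0 0" --pt "30 0 0 11 0 0 0" --pt "30 0 0 11 0 0 0" --pt "30 0 0 0 0 0 0" --pt "8 0 0 0 0 0 0" --pt "8 0 0 0 0 0 0" --pt "8 0 0 0 0 0 0" --pt "8 0 0 0 0 0 0" --force 40

```text
time: 5.75
tool_pos: [502.2, 35.1, 123.5]
tcp_rot: [-179.0, -1.3, 84.5]
ft_force: [0.0, 0.2, -1.1]
finger_gap: 9.9
```

Run:
```python
from h import *
S=sense();print(S['tool_pos'],S['tcp_rot'],S['finger_gap'],S['ft_force'])
a=snapshot("side")[130:210,210:310];b=snapshot("wrist")[140:384,150:420]
cv2.imwrite("pics/m3.png",np.hstack([cv2.resize(a,(400,320),interpolation=cv2.INTER_CUBIC),cv2.resize(b,(354,320),interpolation=cv2.INTER_CUBIC)]))
```

```text
[502.1692404   35.1403232  123.52922015] [-179.00312132   -1.27790256   84.46631076] 9.858985009867261 [ 0.01336861  0.23025353 -1.10537304]
```

View pics/m3.png

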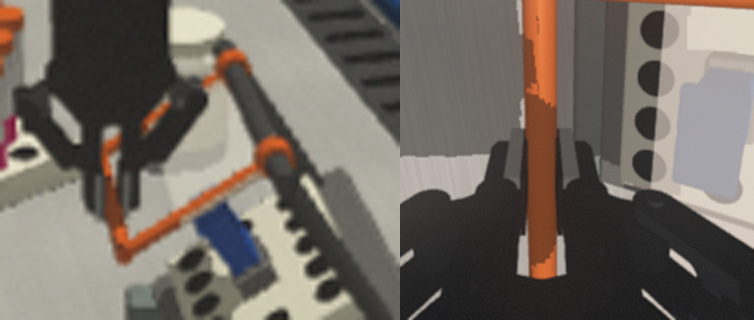

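Call:
servo_tool --pt "6 0 -5 -10 0 0 0" --pt "6 0 -5 -10 0 0 0" --pt "6 0 -4 -11 0 0 0" --pt "6 0 -2 -11 0 0 0" --pt "6 0 0 0 0 0 0" --force 60

```text
time: 6.35
tool_pos: [485.8, 36.6, 170.0]
tcp_rot: [-179.1, -1.4, 84.5]
ft_force: [-0.0, 0.6, -2.4]
finger_gap: 9.3
```

Call:
servo_tool --pt "6 0 -1 -8 0 0 0" --pt "6 0 0 -11 0 0 0" --pt "6 0 1 -11 0 0 0" --pt "6 0 2 -11 0 0 0" --pt "6 0 3 -11 0 0 0" --pt "6 0 4 -10 0 0 0" --pt "6 0 0 0 0 0 0" --force 60

```text
time: 7.05
tool_pos: [495.6, 35.8, 237.8]
tcp_rot: [-179.0, -1.5, 84.6]
ft_force: [-0.7, 3.0, -1.4]
finger_gap: 9.4
```

Run:
```python
from h import *
S=sense();print(S['tool_pos'],S['tcp_rot'],S['finger_gap'],S['ft_force'],S['joint_pos'])
a=snapshot("side")[100:210,190:330];b=snapshot("wrist")[140:384,150:420]
cv2.imwrite("pics/m4.png",np.hstack([cv2.resize(a,(420,330),interpolation=cv2.INTER_CUBIC),cv2.resize(b,(365,330),interpolation=cv2.INTER_CUBIC)]))
```

```text
[495.59885591  35.80489086 237.76767028] [-178.99934496   -1.54457338   84.56975611] 9.371521966413988 [-0.71522319  2.96430316 -1.37364294] [-3.04227788 -8.55184101 97.65505585  1.58551338 91.83188049  2.41223158]
```

View pics/m4.png

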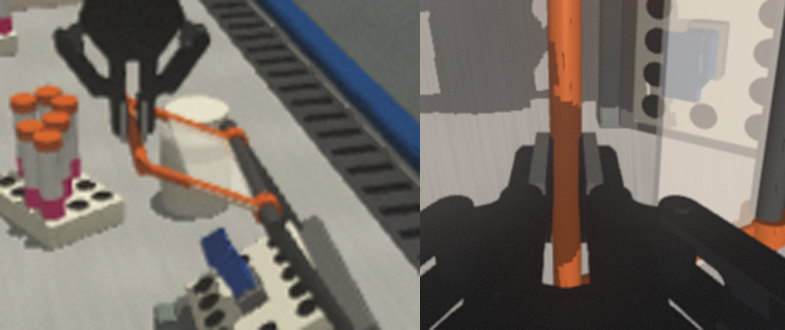

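Call:
servo_tool --pt "6 0 4 -7 0 0 0" --pt "6 0 7 -10 0 0 0" --pt "6 0 7 -9 0 0 0" --pt "6 0 8 -8 0 0 0" --pt "6 0 9 -7 0 0 0" --pt "6 0 10 -6 0 0 0" --pt "6 0 10 -5 0 0 0" --pt "6 0 11 -4 0 0 0" --pt "6 0 11 -3 0 0 0" --pt "6 0 0 0 0 0 0" --force 60

```text
time: 8.15
tool_pos: [562.7, 30.1, 303.2]
tcp_rot: [-177.6, -1.7, 84.7]
ft_force: [3.6, -7.9, -10.1]
finger_gap: 8.7
```

Call:
servo_tool --pt "6 0 10 3 0 0 0" --pt "6 0 11 0 0 0 0" --pt "6 0 11 0 0 0 0" --pt "6 0 11 0 0 0 0" --pt "6 0 11 1 0 0 0" --pt "6 0 0 0 0 0 0" --force 40

```text
time: 8.75
tool_pos: [622.4, 21.6, 312.4]
tcp_rot: [-178.9, -1.4, 84.6]
ft_force: [0.1, 0.5, 0.0]
finger_gap: 5.9
```

Run:
```python
from h import *
S=sense();print(S['tool_pos'],S['joint_pos'])
a=snapshot("side")[80:210,190:350];b=snapshot("wrist")
cv2.imwrite("pics/m5.png",np.hstack([cv2.resize(a,(400,325),interpolation=cv2.INTER_CUBIC),cv2.resize(b,(400,325),interpolation=cv2.INTER_AREA)]))
```

```text
[622.36405757  21.56486238 312.35574319] [-3.63595167 11.05034906 70.08558835  1.45056983 99.92447269  1.99919979]
```

View pics/m5.png

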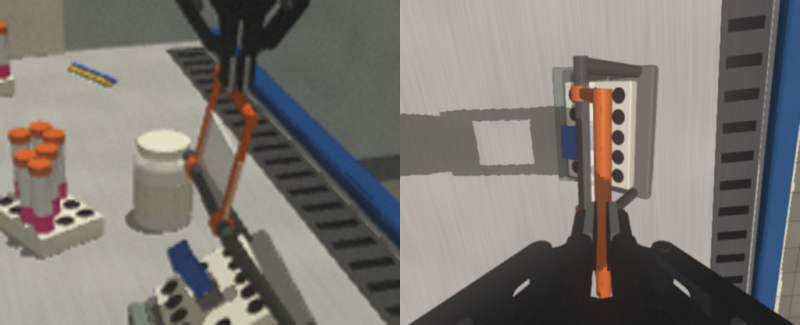

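Run:
```python
from h import *
S=sense();x=np.load('pose.npy')
for a in (2.0,2.1,2.2,2.3,2.4,2.53):print(a,[wproj(W(bar(a)+Y(y),x),S).round() for y in(67,-67)],[((proj(W(bar(a)+Y(y),x),"side")-[190,80])*2.5).round() for y in(67,-67)])
print('hinge+',wproj(W(hinge+Y(68),x),S))
```

```text
2.0 [array([176., 117.]), array([198., 343.])] [array([184.,  70.]), array([212., 119.])]
2.1 [array([200., 117.]), array([216., 344.])] [array([194.,  69.]), array([224., 117.])]
2.2 [array([224., 116.]), array([235., 344.])] [array([205.,  69.]), array([236., 117.])]
2.3 [array([248., 116.]), array([254., 342.])] [array([215.,  69.]), array([248., 117.])]
2.4 [array([271., 115.]), array([272., 339.])] [array([225.,  71.]), array([259., 119.])]
2.53 [array([299., 114.]), array([295., 333.])] [array([238.,  74.]), array([273., 123.])]
hinge+ [231.22555861 109.11457548]
```

Call:
servo_tool --pt "30 0 4 -2 0 0 0" --pt "40 0 6 -3 0 0 0" --pt "40 0 6 -5 0 0 0" --pt "40 0 2 -15 0 0 0" --pt "40 0 0 -20 0 0 0" --pt "40 0 0 -20 0 0 0" --pt "40 0 -10 -20 0 0 0" --pt "60 0 -30 -10 0 0 0" --pt "60 0 -40 0 0 0 0" --pt "60 0 0 0 0 0 0"

```text
time: 9.85
tool_pos: [560.2, 24.0, 410.4]
tcp_rot: [-178.4, -1.3, 84.5]
ft_force: [0.6, -0.9, -0.1]
finger_gap: 59.9
```

Run:
```python
from h import *
S=sense();print(S['tool_pos'],S['tcp_rot'],S['joint_pos'])
x=np.load('pose.npy')
snapshot("wrist")
a=snapshot("side")[80:210,190:350];b=snapshot("wrist")
cv2.imwrite("pics/m6.png",np.hstack([cv2.resize(a,(400,325),interpolation=cv2.INTER_CUBIC),cv2.resize(b,(400,325),interpolation=cv2.INTER_AREA)]))
# handle grasp pose
z=W(-n,[0,0,x[2]]);yy=W(Y(1),[0,0,x[2]]);xx=np.cross(yy,z)
Rt=Rn.from_matrix(np.c_[xx,yy,z]);print(Rt.as_euler('xyz',degrees=True))
R=Rn.from_euler('xyz',S['tcp_rot'],degrees=True);print("rotvec tool",(R.inv()*Rt).as_rotvec())
for k in(40,140):
  P=W(grip+k*n,x);print(k,P)
```

```text
[560.18777553  24.02518432 410.44297828] [-178.37420339   -1.28970946   84.51315957] [ -3.72527499   3.69385434  67.89321491   1.42442515 109.99305911
   2.21184767]
[180.         32.        175.8035178]
rotvec tool [-0.44864003 -0.4738857  -1.5492754 ]
40 [563.98556773  28.62794611 159.0450501 ]
140 [511.13571415  32.50573444 243.84985971]
```

View pics/m6.png

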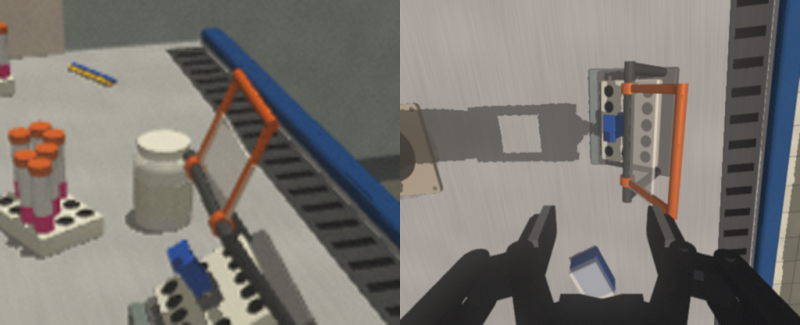

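Call:
servo_tool --pt "70 0 0 0 -0.037 -0.039 -0.129" --pt "70 0 0 0 -0.037 -0.039 -0.129" --pt "70 0 0 0 -0.037 -0.039 -0.129" --pt "70 0 0 0 -0.037 -0.039 -0.129" --pt "70 0 0 0 -0.037 -0.039 -0.129" --pt "70 0 0 0 -0.037 -0.039 -0.129" --pt "70 0 0 0 -0.037 -0.039 -0.129" --pt "70 0 0 0 -0.037 -0.039 -0.129" --pt "70 0 0 0 -0.037 -0.039 -0.129" --pt "70 0 0 0 -0.037 -0.039 -0.129"

```text
time: 11.0
tool_pos: [576.1, 23.1, 408.9]
tcp_rot: [176.9, 27.5, 162.1]
ft_force: [-0.1, -1.0, -0.6]
finger_gap: 69.5
```

```bash
cat >> h.py <<'E'
def togo(k):
    S=sense();x=np.load('pose.npy');z=W(-n,[0,0,x[2]]);yy=W(Y(1),[0,0,x[2]])
    Rt=Rn.from_matrix(np.c_[np.cross(yy,z),yy,z]);R=Rn.from_euler('xyz',S['tcp_rot'],degrees=True)
    print(S['time'],S['tool_pos'].round(1),S['tcp_rot'].round(1),S['joint_pos'].round(1))
    print("shift",R.inv().apply(W(grip+k*n,x)-S['tool_pos']).round(1),"rot",(R.inv()*Rt).as_rotvec().round(3))
E
python3 -c "
from h import *
togo(140)"
```

```text
11.0 [576.1  23.1 408.9] [176.9  27.5 162.1] [  1.1 -23.8  97.   -5.8  79.8 -72.1]
shift [133.6 -17.4 115.8] rot [-0.065 -0.073 -0.21 ]
```

Call:
servo_tool --pt "70 30 -4 0 -0.03 -0.035 -0.1" --pt "70 30 -4 0 -0.03 -0.035 -0.1" --pt "70 30 0 0 0 0 0" --pt "70 30 0 0 0 0 0" --pt "70 14 0 20 0 0 0" --pt "70 0 0 30 0 0 0" --pt "70 0 0 30 0 0 0" --pt "70 0 0 30 0 0 0" --pt "70 0 0 0 0 0 0"

```text
time: 11.9
tool_pos: [524.3, 27.4, 249.4]
tcp_rot: [-179.7, 32.4, 176.0]
ft_force: [-0.8, -0.2, -0.5]
finger_gap: 70.5
```

Run:
```python
from h import *
togo(140)
S=sense();x=np.load('pose.npy');b=snapshot("wrist")
b=cv2.resize(b,(800,600),interpolation=cv2.INTER_CUBIC)
for p in (D+92*n-11*u-Y(23),D+92*n-11*u+Y(23),D+92*n+11*u-Y(23),D+92*n+11*u+Y(23),hinge-Y(92),hinge+Y(92)):
    q=wproj(W(p,x),S)*1.5625;print(q.round());cv2.circle(b,tuple(int(v) for v in q),3,(255,0,255),1)
cv2.imwrite("pics/w2.png",b)
```

```text
11.9 [524.3  27.4 249.4] [-179.7   32.4  176. ] [ -1.3 -41.2 126.4  -2.   62.5 -86.8]
shift [14.3  4.1 -2.5] rot [-0.003  0.007  0.002]
[372. 241.]
[449. 241.]
[373. 276.]
[448. 276.]
[246. 390.]
[576. 391.]
```

View pics/w2.png

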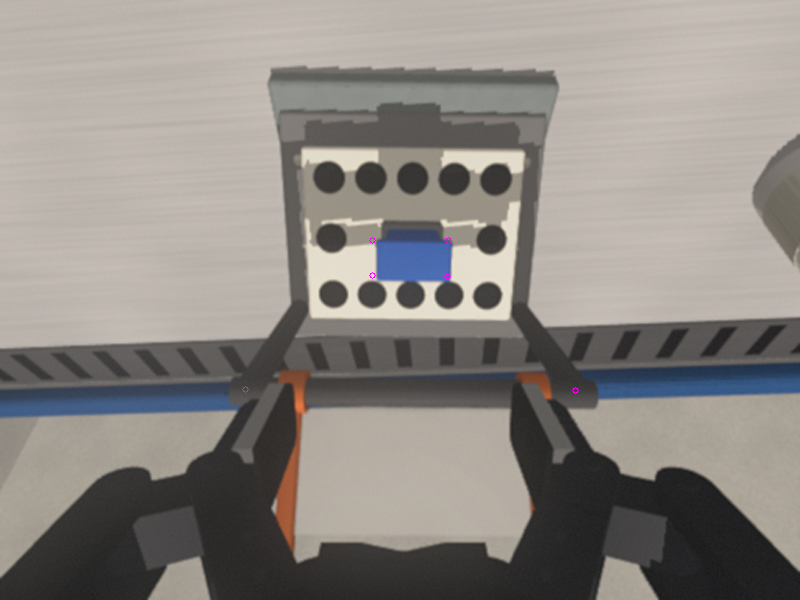

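Run:
```python
from h import *
S=sense();R=Rn.from_euler('xyz',S['tcp_rot'],degrees=True)
for k in(0,10,20,30,40):
  print(k,[(wproj(S['tool_pos']+R.apply([dx,35*sg,-k]),S)*1.5625).round() for sg in(-1,1) for dx in(11,-11)])
```

```text
0 [array([313., 333.]), array([317., 384.]), array([494., 333.]), array([490., 384.])]
10 [array([309., 343.]), array([312., 396.]), array([499., 343.]), array([495., 396.])]
20 [array([303., 355.]), array([307., 410.]), array([504., 355.]), array([500., 410.])]
30 [array([297., 367.]), array([302., 426.]), array([511., 367.]), array([506., 426.])]
40 [array([290., 382.]), array([295., 443.]), array([518., 382.]), array([512., 443.])]
```

Call:
servo_tool --pt "70 7 3 0 0 0 0" --pt "70 6 3 0 0 0.007 0" --pt "70 0 0 25 0 0 0" --pt "70 0 0 25 0 0 0" --pt "70 0 0 25 0 0 0" --pt "70 0 0 15 0 0 0" --pt "70 0 0 0 0 0 0"

```text
time: 12.65
tool_pos: [566.3, 33.0, 181.6]
tcp_rot: [-179.8, 33.1, 176.0]
ft_force: [-0.4, -0.4, 0.7]
finger_gap: 70.1
```

```bash
python3 -c "
from h import *
togo(-19)"
```

```text
12.65 [566.3  33.  181.6] [-179.8   33.1  176. ] [ -0.4 -31.1 127.6  -2.8  50.5 -85.2]
shift [15.1 -4.4 76.8] rot [-0.001  0.019  0.003]
```

Call:
servo_tool --pt "70 7 -1 0 0 0.01 0" --pt "70 7 -1 0 0 0.01 0" --pt "70 2 0 20 0 0 0" --pt "70 2 0 20 0 0 0" --pt "70 0 0 0 0 0 0" --pt "70 0 0 0 0 0 0"

```text
time: 13.25
tool_pos: [572.6, 31.3, 146.6]
tcp_rot: [-179.9, 32.4, 176.0]
ft_force: [-0.3, -0.4, 0.4]
finger_gap: 69.7
```

```bash
python3 -c "
from h import *
togo(-19)"
```

```text
13.25 [572.6  31.3 146.6] [-179.9   32.4  176. ] [ -0.7 -27.2 128.4  -2.5  46.4 -85.5]
shift [ 0.8 -3.3 44. ] rot [0.    0.007 0.003]
```

Call:
servo_tool --pt "70 1 -1 10 0 0.005 0" --pt "70 1 0 10 0 0 0" --pt "70 1 0 10 0 0 0" --pt "70 1 0 10 0 0 0" --pt "70 0 0 0 0 0 0"

```text
time: 13.75
tool_pos: [592.8, 28.9, 111.7]
tcp_rot: [-179.9, 32.4, 176.0]
ft_force: [-0.2, 0.4, -0.0]
finger_gap: 70.2
```

Run:
```python
from h import *
togo(-19);S=sense();print(S['ft_force'])
a=snapshot("side")[130:230,220:330];b=snapshot("wrist")[120:384,80:440]
cv2.imwrite("pics/m7.png",np.hstack([cv2.resize(a,(396,360),interpolation=cv2.INTER_CUBIC),cv2.resize(b,(400,360)[:2],interpolation=cv2.INTER_CUBIC)]))
R=Rn.from_euler('xyz',S['tcp_rot'],degrees=True)
for k in(0,20,40):print(k,[((proj(S['tool_pos']+R.apply([0,y,-k]),"side")-[220,130])*3.6).round() for y in(-35,35)])
```

```text
13.75 [592.8  28.9 111.7] [-179.9   32.4  176. ] [ -1.1 -20.4 127.4  -2.5  40.7 -85.7]
shift [-0.7 -2.4  3.7] rot [0.001 0.006 0.003]
[-0.19879522  0.42363186 -0.00338562]
0 [array([186., 246.]), array([167., 199.])]
20 [array([173., 229.]), array([155., 182.])]
40 [array([160., 211.]), array([142., 165.])]
```

View pics/m7.png

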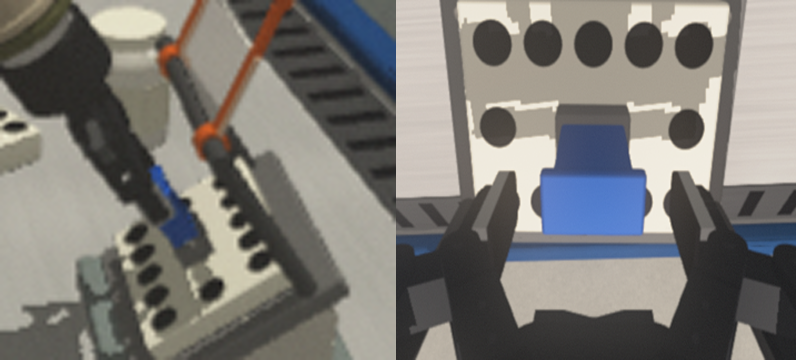

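Call:
servo_tool --pt "70 1 0 10 0 0.005 0" --pt "70 1 0 10 0 0 0" --pt "70 0 0 8 0 0 0" --pt "70 0 0 0 0 0 0" --pt "30 0 0 0 0 0 0" --pt "30 0 0 0 0 0 0" --pt "30 0 0 0 0 0 0" --pt "30 0 0 0 0 0 0" --pt "30 0 0 0 0 0 0" --pt "30 0 0 0 0 0 0" --force 60

```text
time: 14.85
tool_pos: [607.1, 27.6, 89.1]
tcp_rot: [-179.9, 32.2, 176.0]
ft_force: [-1.0, 0.1, -1.0]
finger_gap: 43.0
```

Run:
```python
from h import *
togo(-43);S=sense();print(S['ft_force'],S['wrist_torque'],S['finger_gap'])
```

```text
14.85 [607.1  27.6  89.1] [-179.9   32.2  176. ] [ -1.2 -15.5 126.1  -2.6  37.3 -85.6]
shift [-0.5 -2.2  0.9] rot [0.    0.004 0.004]
[-0.97224359  0.05392498 -0.95969587] [-0.00485265  0.3287567  -0.04919942] 43.0068290927016
```

Call:
servo_tool --pt "30 0 0 0 0 0 0" --pt "30 0 0 0 0 0 0" --force 40

```text
time: 15.05
tool_pos: [607.1, 27.6, 89.1]
tcp_rot: [-179.9, 32.2, 176.0]
ft_force: [0.1, -1.1, -0.9]
finger_gap: 43.3
```

Run:
```python
from h import *
S=sense();print(S['ft_force'],S['wrist_torque'],S['finger_gap'])
a=snapshot("side")[140:220,230:330];b=snapshot("wrist")[120:384,80:440]
cv2.imwrite("pics/m8.png",np.hstack([cv2.resize(a,(425,340),interpolation=cv2.INTER_CUBIC),cv2.resize(b,(375,340),interpolation=cv2.INTER_CUBIC)]))
```

```text
[ 0.1450309  -1.0912126  -0.91670142] [ 0.04521832  0.36626031 -0.05116414] 43.31746830539233
```

View pics/m8.png

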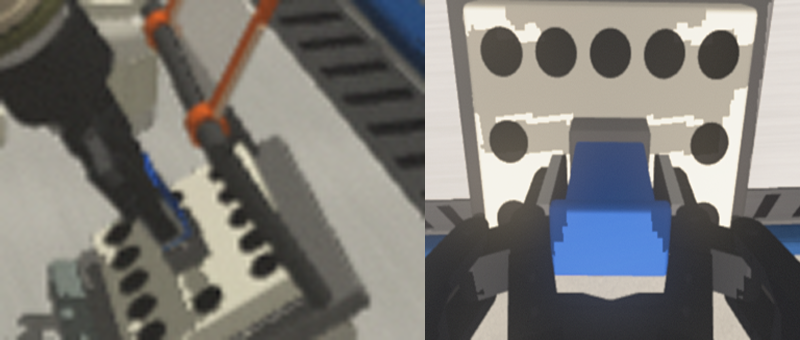

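Call:
servo_tool --pt "30 0 0 0 0 0 0" --pt "30 0 0 -2 0 0 0" --pt "30 0 0 -2 0 0 0" --pt "30 0 0 0 0 0 0" --force 80

```text
time: 15.55
tool_pos: [604.9, 27.8, 92.6]
tcp_rot: [-179.9, 32.2, 176.0]
ft_force: [2.4, 0.9, -3.7]
finger_gap: 42.7
```

```bash
cat >> h.py <<'E'
def pull():
    S=sense();x=np.load('pose.npy');R=W(np.array([u,Y(1),n]),[0,0,x[2]])
    print(S['time'],"u,y,n disp",(R@(S['tool_pos']-[607.1,27.6,89.1])).round(2),"F",(R@S['ft_force']).round(2),S['tcp_rot'].round(1),S['finger_gap'])
E
python3 -c "
from h import *
pull()"
```

```text
15.55 u,y,n disp [-0.04  0.06  4.17] F [-0.02  1.1  -4.33] [-179.9   32.2  176. ] 42.72920912946512
```

Call:
servo_tool --pt "30 0 0 -3 0 0 0" --pt "30 0 0 -3 0 0 0" --pt "30 0 0 -2 0 0 0" --pt "30 0 0 0 0 0 0"

```text
time: 15.95
tool_pos: [600.4, 28.2, 99.6]
tcp_rot: [-179.9, 32.2, 176.0]
ft_force: [7.8, -0.1, -7.3]
finger_gap: 42.5
```

```bash
python3 -c "
from h import *
pull()"
```

```text
15.95 u,y,n disp [-0.08  0.13 12.49] F [  2.7    0.45 -10.35] [-179.9   32.2  176. ] 42.46387010871827
```

Call:
servo_tool --pt "30 0 0 -1 0 0 0" --pt "30 0 0 0 0 0 0" --pt "30 0 0 0 0 0 0" --pt "30 0 0 0 0 0 0" --pt "30 0 0 0 0 0 0"

```text
time: 16.45
tool_pos: [600.1, 28.2, 100.4]
tcp_rot: [-179.9, 32.3, 176.0]
ft_force: [8.8, -0.2, -7.5]
finger_gap: 42.6
```

Run:
```python
from h import *
pull()
b=snapshot("wrist")[150:330,180:340];x=np.load('pose.npy')
hsv=cv2.cvtColor(b,cv2.COLOR_BGR2HSV)
for nm,lo,hi in(("green",40,85),("red1",0,8),("red2",172,180)):
    print(nm,cv2.countNonZero(cv2.inRange(hsv,(lo,90,50),(hi,255,255))))
a=snapshot("side")[150:220,230:330];h2=cv2.cvtColor(a,cv2.COLOR_BGR2HSV)
m=cv2.inRange(h2,(40,90,50),(85,255,255));print("side green",cv2.countNonZero(m))
pull()
```

```text
16.45 u,y,n disp [ 0.02  0.13 13.37] F [  3.47   0.49 -11.05] [-179.9   32.3  176. ] 42.56940590474804
green 89
red1 0
red2 0
side green 6
16.55 u,y,n disp [-0.02  0.15 13.35] F [  3.33   0.51 -11.09] [-179.9   32.3  176. ] 42.74092862744732
```

Green shows and there is no red. I'll hold it longer.

Call:
servo_tool --pt "30 0 0 0 0 0 0" --pt "30 0 0 0 0 0 0" --pt "30 0 0 0 0 0 0" --pt "30 0 0 0 0 0 0" --pt "30 0 0 0 0 0 0" --pt "30 0 0 0 0 0 0" --pt "30 0 0 0 0 0 0" --pt "30 0 0 0 0 0 0" --pt "30 0 0 0 0 0 0" --pt "30 0 0 0 0 0 0"

```text
time: 17.55
tool_pos: [600.5, 28.2, 100.1]
tcp_rot: [-180.0, 32.5, 176.0]
ft_force: [8.9, -0.1, -8.0]
finger_gap: 42.7
```

Run:
```python
from h import *
pull()
b=snapshot("wrist")[150:330,180:340]
hsv=cv2.cvtColor(b,cv2.COLOR_BGR2HSV)
for nm,lo,hi in(("green",40,85),("red1",0,8),("red2",172,180)):
    print(nm,cv2.countNonZero(cv2.inRange(hsv,(lo,90,50),(hi,255,255))))
```

```text
17.55 u,y,n disp [ 0.22  0.12 12.86] F [  3.3    0.53 -11.54] [-180.    32.5  176. ] 42.724645775335695
green 58
red1 0
red2 0
```

Call:
servo_tool --pt "30 0 0 0 0 0 0" --pt "30 0 0 0 0 0 0" --pt "30 0 0 3 0 0 0" --pt "30 0 0 3 0 0 0" --pt "30 0 0 3 0 0 0" --pt "30 0 0 3 0 0 0" --pt "30 0 0 0 0 0 0"

```text
time: 18.3
tool_pos: [607.0, 27.7, 89.9]
tcp_rot: [-180.0, 32.5, 176.0]
ft_force: [-0.2, -0.7, -1.4]
finger_gap: 42.7
```

```bash
python3 -c "
from h import *
pull()"
```

```text
18.3 u,y,n disp [0.38 0.08 0.72] F [-0.83 -0.69 -1.09] [-180.    32.5  176. ] 42.69507940102624
```

Call:
servo_tool --pt "70 0 0 0 0 0 0" --pt "70 0 0 0 0 0 0" --pt "70 0 0 0 0 0 0" --pt "70 0 0 0 0 0 0" --pt "70 0 0 -10 0 0 0" --pt "70 0 0 -20 0 0 0" --pt "70 0 0 -20 0 0 0" --pt "70 0 0 -20 0 0 0" --pt "70 0 0 0 0 0 0"

```text
time: 19.2
tool_pos: [568.5, 30.7, 151.9]
tcp_rot: [-180.0, 32.6, 176.0]
ft_force: [0.7, 0.2, 1.4]
finger_gap: 69.6
```

Call:
servo_tool --pt "70 0 0 -20 0 0 0" --pt "70 0 0 -30 0 0 0" --pt "70 0 0 -30 0 0 0" --pt "70 0 0 -30 0 0 0" --pt "70 0 0 0 0 0 0" --pt "70 0 0 0 0 0 0"

```text
time: 19.8
tool_pos: [508.2, 34.8, 243.7]
tcp_rot: [-180.0, 32.5, 176.0]
ft_force: [-0.5, -0.5, -0.8]
finger_gap: 70.0
```

Run:
```python
from h import *
S=sense();x=np.load('pose.npy');print(S['time'],S['tool_pos'],S['ft_force'])
a=snapshot("side");b=snapshot("wrist")
for nm,im,pr in(("side",a,lambda P:proj(P,"side")),("wrist",b,lambda P:wproj(P,S))):
    h=cv2.cvtColor(im,cv2.COLOR_BGR2HSV)
    print(nm,"cap top mid pred",pr(W(D+92*n,x)).round(1),"open bar pred",[pr(W(bar(2.53)+Y(y),x)).round() for y in(-67,67)])
    for c,lo,hi,sv in(("blue",105,125,120),("green",40,85,100),("orange",5,15,150)):
        m=cv2.inRange(h,(lo,sv,50),(hi,255,255));q=pr(W(D+80*n,x)).astype(int)
        if c!="orange":
            z=np.zeros_like(m);z[max(q[1]-35,0):q[1]+35,max(q[0]-35,0):q[0]+35]=255;m&=z
            p=np.argwhere(m);print(c,len(p),p.mean(0)[::-1] if len(p) else '',(p.min(0)[::-1],p.max(0)[::-1]) if len(p) else '')
        else:
            print("orange at bar ends",[m[int(v[1])-3:int(v[1])+4,int(v[0])-3:int(v[0])+4].mean() for y in(-60,0,60) for v in[pr(W(bar(2.53)+Y(y),x))] if 3<v[1]<380 and 3<v[0]<508])
cv2.imwrite("pics/m9.png",np.hstack([cv2.resize(a,(400,300)),cv2.resize(b,(400,300))]))
```

```text
19.8 [508.15355857  34.77420689 243.74447621] [-0.51437483 -0.49343666 -0.81749127]
side cap top mid pred [262.  181.8] open bar pred [array([299., 129.]), array([285., 110.])]
blue 171 [265.00584795 186.59649123] (array([257, 176]), array([273, 197]))
green 0  
orange at bar ends [np.float64(176.9387755102041), np.float64(176.9387755102041), np.float64(156.12244897959184)]
wrist cap top mid pred [255.7 181.3] open bar pred [array([171., 413.]), array([339., 413.])]
blue 1066 [257.41557223 181.37054409] (array([235, 169]), array([279, 194]))
green 0  
orange at bar ends []
```

```bash
python3 -c "
from bench import *
print(hand_in())"
```

```text
the job is handed in; nothing more can be done
None
```

I opened the shield, pulled the handle into the green and let it go home, then handed the job in at about 19.9 s.

- **Shield:** I gripped the orange bar and swung it up and over the top. The bar slipped out of the fingers near the end, already past the top, at about 2.33 rad. I opened the fingers and it settled on its rear stop. In the last images the bar lies where 2.53 rad predicts.
- **Handle:** I pulled it straight out to about 13.4 mm and kept it at 12.5–13.4 mm for about 1.8 s. The force along the slope's normal never read above about 11.6 N, under the clips' 21 N. Green was visible and no red was found. I eased it back, opened the gripper and backed off along the normal.
- **Last checks:** The blue handle is back at its rest position in both views, no green shows, and the wrist force is about zero. The arm was kept well clear of the rack, jar and tip box.

What went wrong or was not fully checked:
- **First grasp:** The first try at the bar missed. The fingertips sat about 20 mm farther back than the stated tool point, so I corrected the depth from the images.
- **Cap grip:** The pads held the sides of the handle's cap (gap 43 mm), not its 36 mm flat sides. Force and displacement agreed and showed no slip.
- **Final picture:** The last picture was over the viewing limit, so the final checks rest on colour and position numbers. No image measurement was made of the block itself, and the bystanders were not re-measured.

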